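# Rack the mailing tubes by length in the stepped stand

### The job

Rack the four mailing tubes in the blue stepped stand in order of length, one in each pocket: the shortest tube in the shallowest pocket at the low end, rising to the tallest in the deepest pocket at the high end. Each tube should stand upright on the floor of its pocket with its cap up; the glue stick and the moistener bottle must be left standing where they are.

Things in the scene. Friction and masses are not known exactly. Their poses are not given: they have to be found in the camera images.
- tube_white_center (a point): centre, half-way up, of the shortest mailing tube: an upright brown cardboard tube with a white end cap on top and a blank white address label, 100 mm tall and 46 mm in diameter, rigid, hard enough to grip anywhere; grip it across its diameter near the top. z is the tube's own axis, pointing from its foot to the cap. It stands loose on the table; weighs 0.10 to 0.26 kg
- tube_red_center (a point): centre, half-way up, of the second shortest mailing tube: an upright brown cardboard tube with a red end cap on top and a blank white address label, 125 mm tall and 46 mm in diameter, rigid, hard enough to grip anywhere; grip it across its diameter near the top. z is the tube's own axis, pointing from its foot to the cap. It stands loose on the table; weighs 0.10 to 0.26 kg
- tube_blue_center (a point): centre, half-way up, of the second tallest mailing tube: an upright brown cardboard tube with a blue end cap on top and a blank white address label, 150 mm tall and 46 mm in diameter, rigid, hard enough to grip anywhere; grip it across its diameter near the top. z is the tube's own axis, pointing from its foot to the cap. It stands loose on the table; weighs 0.10 to 0.26 kg
- tube_black_center (a point): centre, half-way up, of the tallest mailing tube: an upright brown cardboard tube with a black end cap on top and a blank white address label, 175 mm tall and 46 mm in diameter, rigid, hard enough to grip anywhere; grip it across its diameter near the top. z is the tube's own axis, pointing from its foot to the cap. It stands loose on the table; weighs 0.10 to 0.26 kg
- pocket_1: pocket 1 of the blue sheet-steel tube stand, the shallowest, at the low end of four in a row: open-topped square compartment, 66 by 66 mm inside, walls 3 mm thick and 40 mm high above its floor. Origin: centre of its floor, 8 mm above the table; x across the row, y along the row from pocket 4 towards pocket 1, z up. Pockets lie 72 mm apart, centre to centre.
- pocket_2: pocket 2 of the blue sheet-steel tube stand, the second shallowest of four in a row: open-topped square compartment, 66 by 66 mm inside, walls 3 mm thick and 50 mm high above its floor. Origin: centre of its floor, 8 mm above the table; x across the row, y along the row from pocket 4 towards pocket 1, z up. The stand, fixed but facing any way round, is 296 mm along the row and 80 mm across.
- pocket_3: pocket 3 of the blue sheet-steel tube stand, the second deepest of four in a row: open-topped square compartment, 66 by 66 mm inside, walls 3 mm thick and 60 mm high above its floor. Origin: centre of its floor, 8 mm above the table; x across the row, y along the row from pocket 4 towards pocket 1, z up. Pockets lie 72 mm apart, centre to centre.
- pocket_4: pocket 4 of the blue sheet-steel tube stand, the deepest, at the high end of four in a row: open-topped square compartment, 66 by 66 mm inside, walls 3 mm thick and 70 mm high above its floor. Origin: centre of its floor, 8 mm above the table; x across the row, y along the row from pocket 4 towards pocket 1, z up. The stand, fixed but facing any way round, is 296 mm along the row and 80 mm across.
- glue_stick: bystander: upright glue stick, white with a purple cap, 26 mm in diameter, 96 mm tall, loose, standing among the tubes. Origin: centre of its foot, z up
- moistener: bystander: upright green envelope moistener bottle with a white cap, 33 mm in diameter, 95 mm tall, loose. Origin: centre of its foot, z up
Not all that is in view belongs to the job. Leave any turquoise look-alike of the part that bears tube_red_center alone.

How it is judged (in metres and radians):
At the end, for the whole second after the job is handed in: Each tube upright (within 0.15 rad), at rest on the floor of its own pocket (8 mm), within 20 mm of its centre: white cap in pocket 1, red 2, blue 3, black 4. Glue stick and moistener upright (0.2 rad), moved less than 40 mm (horizontal distance between tube_white_center and pocket_1 below 0.02 m and z of tube_white_center in the frame of pocket_1 below 0.058 m and angle between each of tube_white_center, tube_red_center, tube_blue_center, tube_black_center's own z axis and vertical below 0.15 rad and linear speed of each of tube_white, tube_red, tube_blue, tube_black below 0.02 m/s and horizontal distance between tube_red_center and pocket_2 below 0.02 m and z of tube_red_center in the frame of pocket_2 below 0.0705 m and horizontal distance between tube_blue_center and pocket_3 below 0.02 m and z of tube_blue_center in the frame of pocket_3 below 0.083 m and horizontal distance between tube_black_center and pocket_4 below 0.02 m and z of tube_black_center in the frame of pocket_4 below 0.0955 m and distance of each of glue_stick, moistener from where it was at the start of the episode below 0.04 m and angle between each of glue_stick, moistener's own z axis and vertical below 0.2 rad); the robot touches nothing.
It fails at once if the glue stick is knocked over (angle between glue_stick's own z axis and vertical above 0.6 rad).
It fails at once if the moistener is knocked over (angle between moistener's own z axis and vertical above 0.6 rad).
It also fails if it takes over 99 s, if anything falls off the work surface, if the arm or the gripper's body presses on something with over 40 N, if the wrist force passes 120 N, or if a joint passes its speed limit or range.

### The arm

A 6-joint arm with a two-finger parallel gripper is mounted at the origin on a cart in front of the work surface, level with it; the furniture and walls round the work are solid. World frame = base frame: x ahead of the robot, y to its left, z up, the work surface at z = 0. Lengths are in mm, angles in rad, forces in N, time in s.
With the tool pointing down it reaches from about 275 to 1000 mm from the base axis. Payload 8.4 kg.
Tool frame: the origin (TCP) lies on the centre line of the jaws, within the pads' length; the fingertips stand r.tip_reach ahead of it and the grasp point (between the pads) lies 3 mm ahead of it (r.tip_reach is the distance from the TCP to the fingertips, in mm); z points along the fingers, y is the direction in which the jaws open and shut (so a half turn about z gives the same grasp; the last joint's range is limited). The gripper opens to 85 mm and grips with 20 to 120 N. Pads are 22 mm wide; open, the fingers measure 114 mm over their backs; the gripper's body (76 mm by 85 mm) begins 54 mm behind the grasp point. The pads swing forward as they close: fully open they stand 13 mm farther back than shut.
Start: joints at [-1.149, 0.353, 1.633, -0, 1.155, -0.002], TCP at [257.016, -569.711, 253.281] pointing down, gripper open.
Joint ranges: [-2.63, 2.63], [-0.92, 2.1], [0.06, 2.66], [-1.3, 4.44], [0, 2.69], [-3.02, 3.02]. Speed limits (rad/s): [2.22, 2.22, 2.79, 3.14, 3.14, 3.14].

### API

Orientations are given as [roll, pitch, yaw] about the fixed x, y, z axes, in that order (R = Rz(yaw) Ry(pitch) Rx(roll)).
In Python, from rig import sense, optics, r, nets gives the robot as it stands. The module is installed in compiled form; this text tells all that it offers.
- The arm moves only by the tool carry_out, never from a script. Its argument "increments" is a list that holds one entry, the list of rows, each a list of 6 numbers: the shift along the tool's x, y, z normalised to -1 to 1, where 1 is 40 cm, then the turn, a rotation vector about the tool's x, y, z normalised to -1 to 1, where 1 is 60 degrees. A call has 1 to 5 rows; each row is the pose to reach, as a shift and turn from the pose commanded when the call began, along the tool's axes at that moment; what a row does not reach only later rows make up. A row lasts 1/12 s, in which the tool goes at most 41.7 mm and 7.16 degrees, less where a joint would pass 70% of its speed; a pose out of reach is approached as far as the arm can. A call with a number of a shift or a turn outside -1 to 1 is refused whole. A call with a gripper value outside its range is refused whole. "hand" is the closure, from 0 (fully open) to 1 (shut), set as the call begins (left out, the last holds). The fingers move at their own pace and stop on an object; "squeeze" is the grip in N (left out, the last holds). Time passes only in rows, so rows that repeat a pose let the fingers close. It gives the time, the measured TCP pose, the force and the opening at its end, in the units of the state.
- sense(): the state, without advancing time (a new reading comes with each control period).
- optics.grab_frame(name): name is "side" or "top"; returns a dict with "img" (420x560x3 uint8, red, green, blue), "range_z" (420x560 float32, mm along the optical axis (not along the pixel's ray), 0 where there is no reading), "fov_y" (degrees; the focal length in pixels is half the picture's height over the tangent of half this angle, whatever the lens; pixels are square), "cx", "cy" (the principal point, pixels), "R" (3x3) and "t" (3): a world point X has camera coordinates R X + t. Camera axes: x right, y down, z forward; pixel columns grow to the right and rows downward; lengths in mm; the calibration is good to about 2 mm. A picture is of the moment at which its call begins.
- r.sign_off(): hands the job in, once; it reports no verdict.
Trained networks look in the newest picture that a camera, given by its name, has taken for a name from the list of things; names that differ only in an ending like _2 or _b are one class to them, and where a whole thing is asked for, a point or a joint stands for the part that bears it (a point fixed in the world has none). Each returns a list of dicts, best first, with "confidence" (0 to 1); they miss things now and then, are a little off and sometimes report something else, mostly with a low value. They report only what shows in the picture. A call takes as long as a camera call. They do not tell look-alikes from the thing itself.
- nets.trace(target, camera): "mask" (420x560 bool, what is visible of it).
- nets.tip_of(target, camera): "point" ([x, y, z] in mm, in world coordinates, good to about 4 mm: a listed point, or the origin of a listed thing).
The state is a dict: "clock": time; "qpos": joint angles; "qvel": joint speeds; "joint_efforts": joint torques, N m; "eef_pos": TCP position; "tcp_rot": TCP orientation; "contact_force": force on the tool from outside, world axes, zero at the start; "wrist_torque": the same for the moment, N m; "opening": opening from 0.0 (shut) to 1.0 (fully open).
Only numpy, scipy, OpenCV 4.12 (cv2) and the standard library are available. Lean on these libraries where they do the work, as an engineer would, in place of code of your own. Each camera call takes 0.05 s, during which the arm holds its last target.

## Working session

There is one attempt and no reset: what is moved stays moved. The work goes in short steps, Python scripts to look and compute and a tool call to move; the robot and the scene stay as the last step left them, time stands still between calls to the robot, and variables do not carry over. Pictures are saved under pics/ and viewed, and the job is handed in when it is done.

Besides the shell and the picture viewer there is one more tool, called after ">>>" by a JSON object that holds its "op" and its "data". carry_out: Moves the arm, as the interface text tells. Its arguments: {"type":"object","properties":{"increments":{"type":"array","items":{"type":"array","items":{"type":"array","items":{"type":"number","minimum":-1,"maximum":1}}}},"hand":{"type":"number"},"squeeze":{"type":"number"}},"required":["increments"]}

```bash
mkdir -p pics; python3 - <<'E'
from rig import sense, optics, r, nets
import cv2
s=sense(); print(s); print(r.tip_reach)
for n in ("side","top"):
    f=optics.grab_frame(n); cv2.imwrite(f"pics/{n}0.png",f["img"][:,:,::-1]); print(n,f["fov_y"],f["cx"],f["cy"],f["R"],f["t"])
    for t in ["tube_white_center","tube_red_center","tube_blue_center","tube_black_center","pocket_1","pocket_2","pocket_3","pocket_4","glue_stick","moistener"]:
        print(t,[(round(d["confidence"],2),[round(float(v)) for v in d["point"]]) for d in nets.tip_of(t,n)])
E
```

```text
{'clock': 0.0, 'qpos': array([-1.14939553e+00,  3.53667457e-01,  1.63413104e+00,  7.78667202e-06,
        1.15518107e+00, -2.40563763e-03]), 'qvel': array([ 0.00019528, -0.00171822, -0.00134371, -0.00017214,  0.00059514,
       -0.00119955]), 'joint_efforts': array([-1.41817949e-03, -6.05264139e+01, -3.42062867e+01,  4.52296274e-05,
        9.60450416e-03, -1.91656738e-06]), 'eef_pos': array([ 256.8401736 , -569.30669412,  252.55091668]), 'tcp_rot': array([-3.14020576e+00, -1.04558070e-05,  4.23803282e-01]), 'contact_force': array([ 0.006121  , -0.15639339,  0.2690481 ]), 'wrist_torque': array([-0.0003532 , -0.06387245,  0.0309326 ]), 'opening': 1.0013958873627247}
22.0
side 48.63053232496193 284.2455612619192 203.14042541438118 [[ 0.99937651  0.03495291 -0.00498785]
 [ 0.01024838 -0.42236303 -0.90636882]
 [-0.03378691  0.90575259 -0.42245791]] [-507.58865773   81.5832021  1112.50541249]
tube_white_center [(0.64, [575, -78, 52])]
tube_red_center [(0.88, [492, -9, 59]), (0.7, [467, -333, 2]), (0.57, [470, -243, 58])]
tube_blue_center [(0.68, [573, -338, 73])]
tube_black_center [(0.91,
[... 751 characters left out ...]
62 ]
tube_white_center [(0.92, [575, -78, 47])]
tube_red_center [(0.74, [494, -9, 64]), (0.59, [469, -251, 63])]
tube_blue_center [(0.74, [575, -76, 47]), (0.66, [579, -337, 71])]
tube_black_center [(0.73, [437, -95, 82])]
pocket_1 [(0.97, [528, 204, 9]), (0.88, [558, 346, 8]), (0.78, [539, 279, 6]), (0.75, [511, 134, 8])]
pocket_2 [(0.97, [528, 204, 9]), (0.88, [558, 346, 8]), (0.78, [539, 279, 6]), (0.75, [511, 134, 8])]
pocket_3 [(0.97, [528, 204, 9]), (0.88, [558, 346, 8]), (0.78, [539, 279, 6]), (0.75, [511, 134, 8])]
pocket_4 [(0.97, [528, 204, 9]), (0.88, [558, 346, 8]), (0.78, [539, 279, 6]), (0.75, [511, 134, 8])]
glue_stick [(0.58, [470, -337, 2])]
moistener [(0.43, [371, -10, 3])]
```

View pics/side0.png

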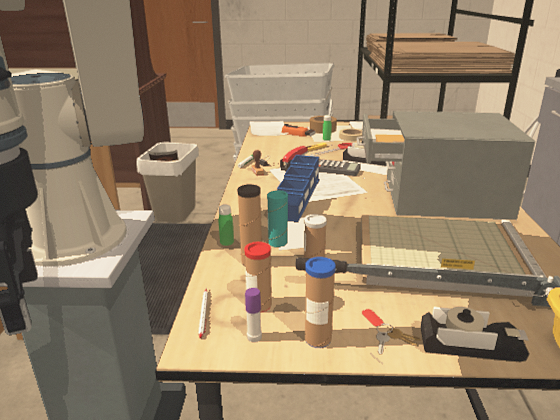

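View pics/top0.png

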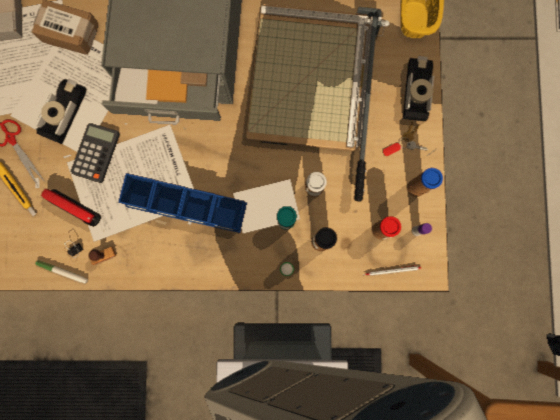

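Top view: white cap (316,182), black (325,238), red (390,227), blue (431,178). The turquoise look-alike is at (287,216), glue stick (425,229), moistener (287,269), and the stand runs from (122,190) to (243,215). For the red tube there are two candidates, (390,227) and (287,216). The red-capped brown tube at (390,227) fits the description. I'll measure everything from depth next.

```bash
cat > h.py <<'E'
from rig import sense, optics, r, nets
import numpy as np, cv2
def cloud(f):
    H,W=f["range_z"].shape; F=H/2/np.tan(np.radians(f["fov_y"]/2))
    v,u=np.mgrid[:H,:W]; z=f["range_z"].astype(float)
    c=np.stack([(u-f["cx"])/F*z,(v-f["cy"])/F*z,z],-1)
    X=(c-f["t"])@f["R"]
    X[z<=0]=np.nan
    return X
E
python3 - <<'E'
from h import *
T={n:cloud(optics.grab_frame(n)) for n in ("top","side")}
g={"white":(575,-78,100),"red":(469,-247,125),"blue":(576,-337,150),"black":(440,-93,175),"turq":(493,-9,125),"glue":(468,-334,96),"moist":(371,-9,95)}
for k,(x,y,h) in g.items():
  for n in T:
    X=T[n].reshape(-1,3); d=np.hypot(X[:,0]-x,X[:,1]-y)
    P=X[(d<45)&(X[:,2]>20)]
    top=np.percentile(P[:,2],97); Q=P[P[:,2]>top-8]
    (c,rad)=cv2.minEnclosingCircle(Q[:,:2].astype(np.float32))
    print(k,n,len(Q),"top",top.round(),"mean",Q[:,:2].mean(0).round(1),"circ",np.round(c,1),round(rad,1))
X=T["top"].reshape(-1,3)
# stand
c=np.array([534,240]);
P=X[(np.hypot(*(X[:,:2]-c).T)<180)&(X[:,2]>30)&(X[:,2]<110)]
rect=cv2.minAreaRect(P[:,:2].astype(np.float32)); print(rect, len(P))
for yy in range(90,400,20):
    q=P[abs(P[:,1]-yy)<10]; 
    if len(q): print(yy,len(q),np.percentile(q[:,2],[50,90,98]).round(),q[:,0].min().round(),q[:,0].max().round())
E
python3 - <<'E'
import cv2
a=cv2.imread('pics/top0.png')[140:300,100:460]; cv2.imwrite('pics/crop0.png',cv2.resize(a,(792,352),interpolation=cv2.INTER_CUBIC))
E
```

```text
white top 273 top 103.0 mean [575.6 -79. ] circ [575.7 -78.4] 23.6
white side 235 top 98.0 mean [576.4 -83.7] circ [575.9 -82. ] 23.9
red top 290 top 128.0 mean [ 468.8 -244.1] circ [ 468.6 -244.4] 23.3
red side 360 top 123.0 mean [ 470.1 -249.6] circ [ 470.2 -247.5] 24.0
blue top 312 top 152.0 mean [ 575.5 -334.5] circ [ 575.1 -334. ] 24.5
blue side 497 top 148.0 mean [ 577.  -339.3] circ [ 576.9 -337.9] 24.1
black top 329 top 177.0 mean [439.7 -94.5] circ [439.6 -94.2] 23.3
black side 240 top 173.0 mean [ 440.9 -100.2] circ [440.4 -98.7] 23.3
turq top 272 top 128.0 mean [492.7  -8.9] circ [492.7  -8.8] 23.4
turq side 204 top 123.0 mean [493.4 -15. ] circ [493.5 -14.2] 24.1
glue top 90 top 99.0 mean [ 467.3 -333.2] circ [ 467.1 -333.2] 12.3
glue side 156 top 94.0 mean [ 468.8 -339.3] circ [ 468.7 -337.2] 12.9
moist top 99 top 98.0 mean [372.8  -9.1] circ [372.4  -9.7] 13.3
moist side 74 top 93.0 mean [374.2 -17.3] circ [374.3 -13.9] 13.2
((532.2371826171875, 241.66226196289062), (289.8273620605469, 75.1156005859375), 77.42586517333984) 1483
90 29 [49. 52. 54.] 506.0 538.0
110 72 [49. 53. 54.] 467.0 542.0
130 44 [48. 54. 55.] 468.0 547.0
150 44 [50. 54. 56.] 472.0 549.0
170 164 [52. 62. 64.] 477.0 556.0
190 48 [59. 62. 63.] 482.0 560.0
210 48 [59. 62. 63.] 485.0 564.0
230 127 [60. 69. 74.] 489.0 569.0
250 130 [65. 72. 74.] 497.0 574.0
270 56 [69. 73. 74.] 499.0 578.0
290 54 [69. 73. 75.] 503.0 583.0
310 270 [69. 81. 84.] 508.0 586.0
330 60 [79. 83. 85.] 514.0 590.0
350 61 [78. 82. 84.] 516.0 596.0
370 171 [63. 82. 84.] 522.0 598.0
390 105 [64. 82. 84.] 528.0 567.0
```

View pics/crop0.png

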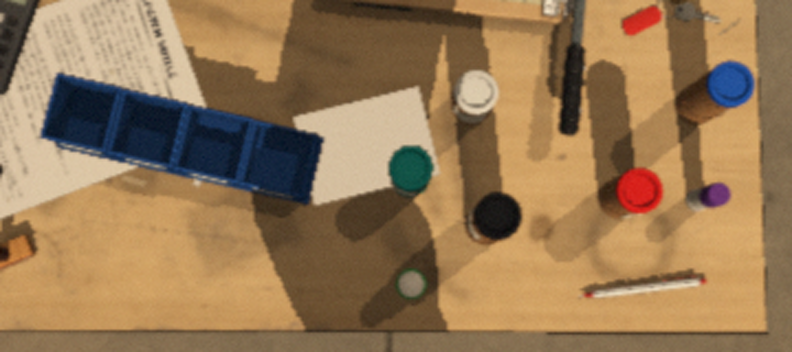

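```bash
cat >> h.py <<'E'
from scipy.spatial.transform import Rotation as Ro
def plan(*wps, yaw=1.351):
    """waypoints of TCP (x,y,z) -> shift/turn from measured pose, in move units"""
    s=sense(); p=s["eef_pos"]; R=Ro.from_euler("xyz",s["tcp_rot"])
    for w in wps:
        d=R.inv().apply(np.array(w,float)-p)/400
        t=(R.inv()*Ro.from_euler("xyz",[np.pi,0,yaw])).as_rotvec()/np.radians(60)
        print(w,d.round(4),t.round(4))
    print("t",round(s["clock"],2),"tcp",p.round(1),s["tcp_rot"].round(3),"F",s["contact_force"].round(1),"open",round(s["opening"],3))
E
python3 - <<'E'
from h import *
X=cloud(optics.grab_frame("top"))
im=optics.grab_frame("top")["img"]
print("handle",X[175:200:5,355:365:3].round().tolist())
P=X.reshape(-1,3); P=P[(P[:,0]>300)&(P[:,0]<700)&(P[:,1]>-450)&(P[:,1]<450)&(P[:,2]>110)]
H,xe,ye=np.histogram2d(P[:,0],P[:,1],bins=[np.arange(300,701,50),np.arange(-450,451,50)]); print(H.astype(int))
plan((440,-96.5,253))
E
```

```text
handle [[[598.0, -177.0, 57.0], [596.0, -183.0, 66.0], [596.0, -189.0, 68.0], [598.0, -199.0, 55.0]], [[586.0, -177.0, 53.0], [584.0, -183.0, 65.0], [584.0, -190.0, 66.0], [595.0, -207.0, 1.0]], [[573.0, -176.0, 59.0], [572.0, -182.0, 67.0], [571.0, -189.0, 68.0], [583.0, -208.0, -3.0]], [[560.0, -175.0, 66.0], [560.0, -182.0, 65.0], [560.0, -190.0, 63.0], [570.0, -207.0, -0.0]], [[548.0, -175.0, 62.0], [548.0, -182.0, 64.0], [548.0, -189.0, 65.0], [557.0, -207.0, -1.0]]]
[[  0   0   0   0   0   0   0   0   0   0   0   0   0   0   0   0   0   0]
 [  0   0   0   0   0   0   0   0   0   0   0   0   0   0   0   0   0   0]
 [  0   0   0   4  14   0 105 214   0   0   0   0   0   0   0   0   0   0]
 [  0   0   0 118 216   0  22  60 171  59   0   0   0   0   0   0   0   0]
 [  0   0   0   0   0   0   0   0  82  22   0   0   0   0   0   0   0   0]
 [  0  44 390   0   0   0   0   0   0   0   0   0   0   0   0   0   0   0]
 [  0   0   0   0   0   0   0   0   0   0   0   0   0   0   0   0   0   0]
 [  0   0   0   0   0   0   0   0   0   0   0   0   0  18  39   0   0   0]]
(440, -96.5, 253) [ 9.035e-01 -8.903e-01  7.000e-04] [ 0.      0.     -0.8854]
t 1.3 tcp [ 257.  -569.7  253.3] [3.142 0.    0.424] F [ 0.6  0.2 -0.5] open 1.001
```

>>> {"op": "carry_out", "data": {"increments": [[[0.9,-0.89,0,0,0,-0.885],[0.9,-0.89,0,0,0,-0.885],[0.9,-0.89,0,0,0,-0.885],[0.9,-0.89,0,0,0,-0.885],[0.9,-0.89,0,0,0,-0.885]]], "hand": 0}}

```text
clock: 1.72
eef_pos: [332.0, -373.5, 253.3]
tcp_rot: [3.141, -0.0, 1.054]
contact_force: [0.7, 0.3, 0.3]
opening: 0.997
```

```bash
python3 -c "
from h import *
plan((440,-96.5,253))"
```

```text
(440, -96.5, 253) [ 0.7356 -0.1072  0.0008] [ 0.0003 -0.     -0.2833]
t 1.72 tcp [ 332.  -373.5  253.3] [ 3.141 -0.     1.054] F [0.7 0.3 0.3] open 0.997
```

>>> {"op": "carry_out", "data": {"increments": [[[0.735,-0.107,0,0,0,-0.283],[0.735,-0.107,0,0,0,-0.283],[0.735,-0.107,0,0,0,-0.283],[0.735,-0.107,0,0,0,-0.283],[0.735,-0.107,0,0,0,-0.283]]]}}

```text
clock: 2.13
eef_pos: [408.9, -179.7, 253.6]
tcp_rot: [3.141, 0.0, 1.345]
contact_force: [1.9, -0.4, 0.0]
opening: 0.996
```

```bash
python3 -c "
from h import *
plan((440,-96.5,253),(440,-96.5,163))"
```

```text
(440, -96.5, 253) [0.2202 0.0291 0.0016] [ 0.0009  0.0002 -0.0056]
(440, -96.5, 163) [0.2202 0.0289 0.2266] [ 0.0009  0.0002 -0.0056]
t 2.13 tcp [ 408.9 -179.7  253.6] [3.141 0.    1.345] F [ 1.9 -0.4  0. ] open 0.996
```

>>> {"op": "carry_out", "data": {"increments": [[[0.22,0.029,0,0,0,0],[0.22,0.029,0,0,0,0],[0.22,0.029,0,0,0,0],[0.22,0.029,0,0,0,0],[0.22,0.029,0,0,0,0]]]}}

```text
clock: 2.55
eef_pos: [439.5, -98.3, 253.3]
tcp_rot: [-3.142, 0.0, 1.347]
contact_force: [0.0, 0.9, 0.1]
opening: 0.998
```

```bash
python3 -c "
from h import *
plan((440,-96.5,253),(440,-96.5,163))
f=optics.grab_frame('top');cv2.imwrite('pics/t1.png',f['img'][:,:,::-1])
f=optics.grab_frame('side');cv2.imwrite('pics/s1.png',f['img'][:,:,::-1])"
```

```text
(440, -96.5, 253) [0.0047 0.0001 0.0007] [-0.0001  0.0004 -0.0038]
(440, -96.5, 163) [4.800e-03 1.000e-04 2.257e-01] [-0.0001  0.0004 -0.0038]
t 2.55 tcp [439.5 -98.3 253.3] [-3.142  0.     1.347] F [0.  0.9 0.1] open 0.998
```

View pics/s1.png

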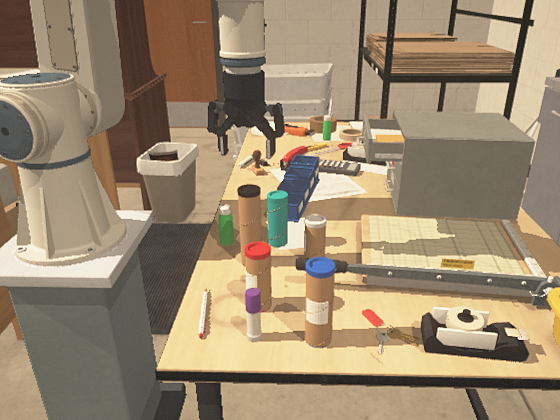

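The gripper (midpoint about column 248) is above the black-capped tube (249, 190). I'll descend.

>>> {"op": "carry_out", "data": {"increments": [[[0.004,0,0.08,0,0,0],[0.004,0,0.16,0,0,0],[0.004,0,0.225,0,0,0],[0.004,0,0.225,0,0,0],[0.004,0,0.225,0,0,0]]]}}

```text
clock: 3.07
eef_pos: [438.9, -97.9, 162.8]
tcp_rot: [-3.139, 0.0, 1.343]
contact_force: [1.1, -0.4, 0.9]
opening: 1.001
```

>>> {"op": "carry_out", "data": {"increments": [[[0,0,0,0,0,0],[0,0,0,0,0,0],[0,0,0,0,0,0],[0,0,0,0,0,0],[0,0,0,0,0,0]]], "hand": 1, "squeeze": 60}}

```text
clock: 3.48
eef_pos: [440.8, -97.1, 165.0]
tcp_rot: [3.139, 0.0, 1.345]
contact_force: [-2.7, -0.5, 10.6]
opening: 0.523
```

>>> {"op": "carry_out", "data": {"increments": [[[0,0,0,0,0,0],[0,0,0,0,0,0],[0,0,0,0,0,0]]]}}

```text
clock: 3.73
eef_pos: [440.8, -97.0, 164.9]
tcp_rot: [3.139, 0.0, 1.345]
contact_force: [-1.9, -0.1, 10.1]
opening: 0.524
```

>>> {"op": "carry_out", "data": {"increments": [[[0,0,-0.08,0,0,0],[0,0,-0.18,0,0,0],[0,0,-0.28,0,0,0],[0,0,-0.38,0,0,0],[0,0,-0.38,0,0,0]]]}}

```text
clock: 4.15
eef_pos: [443.3, -97.5, 323.5]
tcp_rot: [3.129, -0.0, 1.345]
contact_force: [0.7, -0.2, -1.6]
opening: 0.521
```

```bash
python3 -c "
from h import *
plan((555.7,345.3,313))"
```

```text
(555.7, 345.3, 313) [1.1419 0.0261 0.0266] [ 0.012  -0.     -0.0054]
t 4.15 tcp [443.3 -97.5 323.5] [ 3.129 -0.     1.345] F [ 0.7 -0.2 -1.6] open 0.521
```

>>> {"op": "carry_out", "data": {"increments": [[[0.05,0.001,0,0,0,0],[0.14,0.003,0,0,0,0],[0.24,0.006,0,0,0,0],[0.34,0.008,0,0,0,0],[0.44,0.01,0,0,0,0]]]}}

```text
clock: 4.57
eef_pos: [483.1, 75.5, 315.5]
tcp_rot: [3.141, -0.0, 1.345]
contact_force: [1.0, -0.1, -1.9]
opening: 0.525
```

>>> {"op": "carry_out", "data": {"increments": [[[0.1,0.002,0,0,0,0],[0.2,0.005,0,0,0,0],[0.3,0.007,0,0,0,0],[0.4,0.01,0,0,0,0],[0.5,0.012,0,0,0,0]]]}}

```text
clock: 4.98
eef_pos: [532.5, 269.7, 315.2]
tcp_rot: [3.141, -0.0, 1.346]
contact_force: [1.3, 0.5, -1.8]
opening: 0.525
```

>>> {"op": "carry_out", "data": {"increments": [[[0.1,0.002,0,0,0,0],[0.18,0.004,0,0,0,0],[0.2,0.004,0,0,0,0],[0.2,0.004,0,0,0,0]]]}}

```text
clock: 5.32
eef_pos: [551.8, 347.5, 314.5]
tcp_rot: [-3.141, 0.0, 1.348]
contact_force: [-0.6, -0.7, -2.8]
opening: 0.523
```

```bash
python3 -c "
from h import *
plan((555.7,345.3,313),(555.7,345.3,175))
for n in ('top','side'):
  f=optics.grab_frame(n);cv2.imwrite('pics/%s2.png'%n,f['img'][:,:,::-1])"
```

```text
(555.7, 345.3, 313) [-0.0032  0.0106  0.0036] [-0.0005  0.0001 -0.003 ]
(555.7, 345.3, 175) [-0.0032  0.0108  0.3486] [-0.0005  0.0001 -0.003 ]
t 5.32 tcp [551.8 347.5 314.5] [-3.141  0.     1.348] F [-0.6 -0.7 -2.8] open 0.523
```

View pics/side2.png

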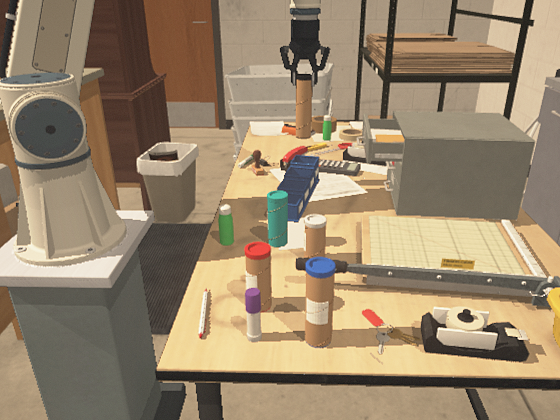

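View pics/top2.png

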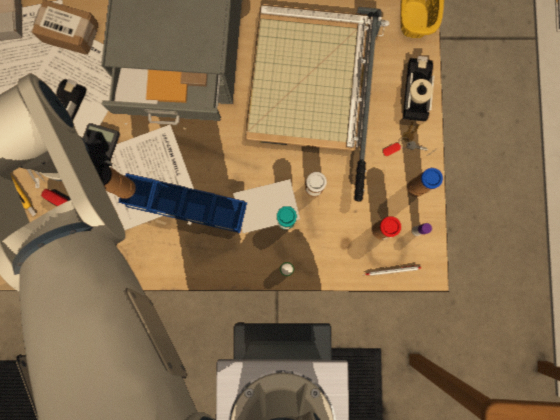

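The black tube hangs upright in the gripper (side view (304,105), top view (115,180)), above the high end of the stand. I'll lower it.

>>> {"op": "carry_out", "data": {"increments": [[[-0.002,0.01,0.05,0,0,0],[-0.002,0.01,0.14,0,0,0],[-0.002,0.01,0.2,0,0,0],[-0.002,0.01,0.2,0,0,0]]]}}

```text
clock: 5.75
eef_pos: [553.1, 340.1, 230.2]
tcp_rot: [-3.135, 0.006, 1.344]
contact_force: [-0.5, -1.2, -2.9]
opening: 0.52
```

```bash
python3 -c "
from h import *
plan((555.7,345.3,174))
f=optics.grab_frame('side');X=cloud(f)
P=X.reshape(-1,3);P=P[(np.hypot(P[:,0]-555,P[:,1]-345)<40)&(P[:,2]>95)&(P[:,2]<180)];print(len(P),[(z,P[abs(P[:,2]-z)<8][:,0].mean().round(1),np.percentile(P[abs(P[:,2]-z)<8][:,0],[2,98]).round(1),P[abs(P[:,2]-z)<8][:,1].min().round(1)) for z in (110,140,165)])
Q=X.reshape(-1,3);Q=Q[(Q[:,1]>80)&(Q[:,1]<330)&(abs(Q[:,0]-532)<80)&(Q[:,2]>40)&(Q[:,2]<90)];print(cv2.minAreaRect(Q[:,:2].astype(np.float32)))
cv2.imwrite('pics/s3.png',cv2.resize(f['img'][60:240,200:400,::-1],None,fx=3,fy=3))"
```

```text
(555.7, 345.3, 174) [0.0152 0.0043 0.1404] [-0.0058  0.0062 -0.007 ]
t 5.75 tcp [553.1 340.1 230.2] [-3.135  0.006  1.344] F [-0.5 -1.2 -2.9] open 0.52
450 [(110, np.float64(551.9), array([531. , 572.9]), np.float64(314.1)), (140, np.float64(552.0), array([530.8, 573.9]), np.float64(314.6)), (165, np.float64(551.5), array([530.6, 573.4]), np.float64(314.3))]
((528.820556640625, 216.48324584960938), (247.3885955810547, 74.36885833740234), 77.00228881835938)
```

View pics/s3.png

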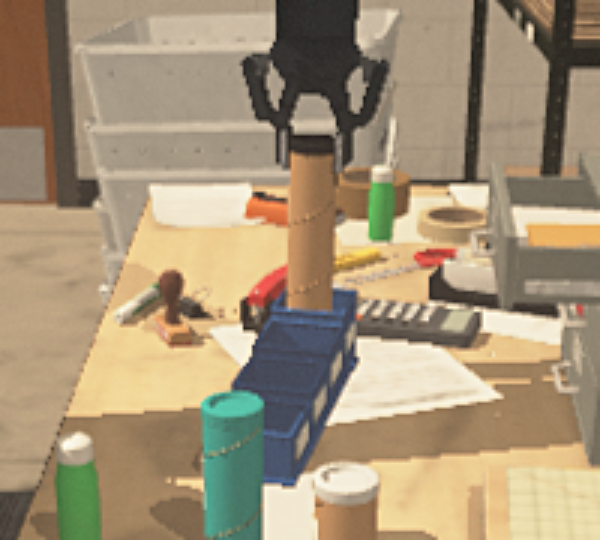

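>>> {"op": "carry_out", "data": {"increments": [[[0.006,0.003,0.03,0,0,0],[0.01,0.004,0.06,0,0,0],[0.01,0.004,0.06,0,0,0],[0.01,0.004,0.06,0,0,0]]]}}

```text
clock: 6.13
eef_pos: [558.2, 347.0, 211.3]
tcp_rot: [-3.141, 0.0, 1.345]
contact_force: [-0.2, 0.5, -2.1]
opening: 0.524
```

```bash
python3 -c "
from h import *
plan((555.7,345.3,174))"
```

```text
(555.7, 345.3, 174) [-0.0056 -0.0052  0.0931] [-0.0002  0.0003 -0.0056]
t 6.13 tcp [558.2 347.  211.3] [-3.141  0.     1.345] F [-0.2  0.5 -2.1] open 0.524
```

>>> {"op": "carry_out", "data": {"increments": [[[-0.005,-0.005,0.03,0,0,0],[-0.005,-0.005,0.06,0,0,0],[-0.005,-0.005,0.085,0,0,0],[-0.005,-0.005,0.094,0,0,0],[-0.005,-0.005,0.094,0,0,0]]]}}

```text
clock: 6.55
eef_pos: [555.6, 345.8, 173.2]
tcp_rot: [-3.141, 0.0, 1.345]
contact_force: [0.2, -0.3, -2.1]
opening: 0.52
```

>>> {"op": "carry_out", "data": {"increments": [[[0,0,0,0,0,0],[0,0,0,0,0,0]]]}}

```text
clock: 6.72
eef_pos: [555.7, 345.6, 173.2]
tcp_rot: [-3.141, 0.0, 1.345]
contact_force: [-0.9, -0.0, -1.5]
opening: 0.521
```

>>> {"op": "carry_out", "data": {"increments": [[[0,0,0,0,0,0],[0,0,0,0,0,0],[0,0,0,0,0,0],[0,0,0,0,0,0],[0,0,0,0,0,0]]], "hand": 0}}

```text
clock: 7.13
eef_pos: [556.0, 345.6, 173.8]
tcp_rot: [3.141, -0.0, 1.345]
contact_force: [-0.1, -0.3, -0.7]
opening: 0.999
```

>>> {"op": "carry_out", "data": {"increments": [[[0,0,-0.05,0,0,0],[0,0,-0.12,0,0,0],[0,0,-0.2,0,0,0],[0,0,-0.2,0,0,0]]]}}

```text
clock: 7.47
eef_pos: [558.4, 347.2, 260.3]
tcp_rot: [3.135, -0.006, 1.345]
contact_force: [1.6, 0.6, 1.3]
opening: 0.999
```

```bash
python3 -c "
from h import *
plan((576,-336,253),(575.7,345.3,253))
f=optics.grab_frame('side');X=cloud(f)
P=X.reshape(-1,3);P=P[(np.hypot(P[:,0]-555,P[:,1]-345)<40)&(P[:,2]>95)&(P[:,2]<188)];print(P[:,2].max(),[(z,P[abs(P[:,2]-z)<8][:,0].mean().round(1),P[abs(P[:,2]-z)<8][:,1].min().round(1)) for z in (110,140,165)])
cv2.imwrite('pics/s4.png',cv2.resize(f['img'][60:240,200:400,::-1],None,fx=3,fy=3))"
```

```text
(576, -336, 253) [-1.6549  0.4248  0.0104] [ 0.0063 -0.0061 -0.0056]
(575.7, 345.3, 253) [0.005  0.043  0.0186] [ 0.0063 -0.0061 -0.0056]
t 7.47 tcp [558.4 347.2 260.3] [ 3.135 -0.006  1.345] F [1.6 0.6 1.3] open 0.999
181.5444615302408 [(110, np.float64(554.1), np.float64(320.9)), (140, np.float64(555.4), np.float64(318.4)), (165, np.float64(555.5), np.float64(320.6))]
```

View pics/s4.png

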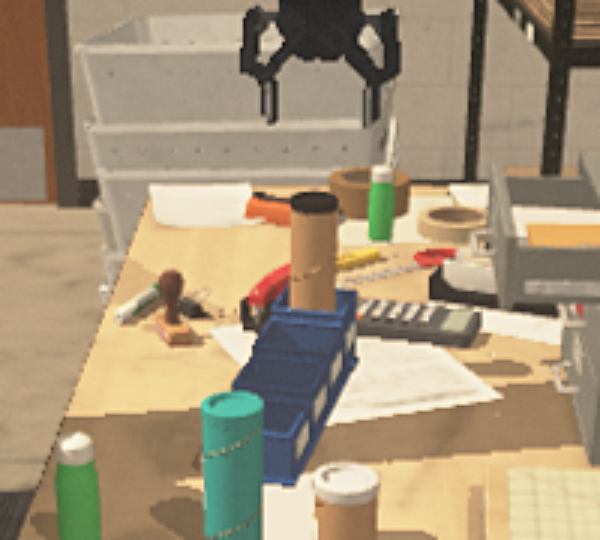

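Black stands upright in pocket 4. Next is blue.

>>> {"op": "carry_out", "data": {"increments": [[[-0.966,0.25,0,0,0,0],[-0.966,0.25,0,0,0,0],[-0.966,0.25,0,0,0,0],[-0.966,0.25,0,0,0,0],[-0.966,0.25,0,0,0,0]]]}}

```text
clock: 7.93
eef_pos: [560.8, 135.5, 252.8]
tcp_rot: [-3.141, 0.001, 1.346]
contact_force: [0.6, -0.4, 0.0]
opening: 0.995
```

>>> {"op": "carry_out", "data": {"increments": [[[-0.966,0.25,0,0,0,0],[-0.966,0.25,0,0,0,0],[-0.966,0.25,0,0,0,0],[-0.966,0.25,0,0,0,0],[-0.966,0.25,0,0,0,0]]]}}

```text
clock: 8.35
eef_pos: [566.6, -72.8, 252.9]
tcp_rot: [-3.141, 0.0, 1.345]
contact_force: [1.3, 0.1, -0.4]
opening: 0.997
```

>>> {"op": "carry_out", "data": {"increments": [[[-0.64,0.165,0,0,0,0],[-0.64,0.165,0,0,0,0],[-0.64,0.165,0,0,0,0],[-0.64,0.165,0,0,0,0],[-0.64,0.165,0,0,0,0]]]}}

```text
clock: 8.77
eef_pos: [572.2, -281.1, 252.8]
tcp_rot: [-3.141, -0.0, 1.345]
contact_force: [1.2, 0.6, -0.2]
opening: 1.004
```

```bash
python3 -c "
from h import *
plan((576,-336,253))"
```

```text
(576, -336, 253) [-0.1315  0.04   -0.0006] [-0.0009 -0.0002 -0.0057]
t 8.77 tcp [ 572.2 -281.1  252.8] [-3.141 -0.     1.345] F [ 1.2  0.6 -0.2] open 1.004
```

>>> {"op": "carry_out", "data": {"increments": [[[-0.08,0.025,0,0,0,0],[-0.13,0.04,0,0,0,0],[-0.13,0.04,0,0,0,0],[-0.13,0.04,0,0,0,0],[-0.13,0.04,0,0,0,0]]]}}

```text
clock: 9.18
eef_pos: [576.4, -332.7, 252.8]
tcp_rot: [-3.14, -0.001, 1.345]
contact_force: [-0.7, 0.5, -0.1]
opening: 0.999
```

```bash
python3 -c "
from h import *
plan((576,-336,253),(576,-336,138))
f=optics.grab_frame('side');cv2.imwrite('pics/s5.png',f['img'][:,:,::-1])"
```

```text
(576, -336, 253) [-0.0084  0.0008 -0.0006] [-0.0014 -0.0008 -0.0058]
(576, -336, 138) [-0.0086  0.0013  0.2869] [-0.0014 -0.0008 -0.0058]
t 9.18 tcp [ 576.4 -332.7  252.8] [-3.140e+00 -1.000e-03  1.345e+00] F [-0.7  0.5 -0.1] open 0.999
```

View pics/s5.png

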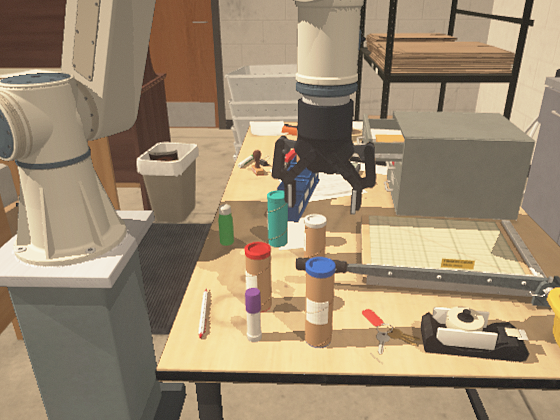

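The gripper (midpoint about 324) is above blue (320,265). I'll descend, close and lift.

>>> {"op": "carry_out", "data": {"increments": [[[-0.004,0,0.09,0,0,0],[-0.008,0,0.18,0,0,0],[-0.008,0,0.26,0,0,0],[-0.008,0,0.287,0,0,0],[-0.008,0,0.287,0,0,0]]]}}

```text
clock: 9.65
eef_pos: [574.6, -334.3, 135.9]
tcp_rot: [-3.136, -0.002, 1.347]
contact_force: [-0.1, 1.3, 0.4]
opening: 1.001
```

>>> {"op": "carry_out", "data": {"increments": [[[0,0,0,0,0,0],[0,0,0,0,0,0],[0,0,0,0,0,0],[0,0,0,0,0,0],[0,0,0,0,0,0]]], "hand": 1, "squeeze": 60}}

```text
clock: 10.07
eef_pos: [577.2, -337.1, 141.5]
tcp_rot: [3.138, 0.001, 1.345]
contact_force: [-0.5, 0.3, 8.2]
opening: 0.517
```

>>> {"op": "carry_out", "data": {"increments": [[[0,0,0,0,0,0],[0,0,0,0,0,0]]]}}

```text
clock: 10.23
eef_pos: [577.2, -337.2, 141.5]
tcp_rot: [3.138, 0.001, 1.345]
contact_force: [-1.3, 0.6, 7.2]
opening: 0.517
```

>>> {"op": "carry_out", "data": {"increments": [[[0,0,-0.08,0,0,0],[0,0,-0.18,0,0,0],[0,0,-0.28,0,0,0],[0,0,-0.38,0,0,0],[0,0,-0.38,0,0,0]]]}}

```text
clock: 10.65
eef_pos: [579.4, -338.5, 301.5]
tcp_rot: [3.128, 0.004, 1.345]
contact_force: [1.2, -0.9, -1.6]
opening: 0.524
```

>>> {"op": "carry_out", "data": {"increments": [[[0.05,-0.015,0,0,0,0],[0.14,-0.041,0,0,0,0],[0.24,-0.071,0,0,0,0],[0.34,-0.1,0,0,0,0],[0.43,-0.127,0,0,0,0]]]}}

```text
clock: 11.07
eef_pos: [564.6, -155.7, 291.7]
tcp_rot: [3.14, -0.0, 1.344]
contact_force: [0.4, 1.0, -1.9]
opening: 0.525
```

>>> {"op": "carry_out", "data": {"increments": [[[0.095,-0.028,0,0,0,0],[0.19,-0.056,0,0,0,0],[0.285,-0.084,0,0,0,0],[0.38,-0.112,0,0,0,0],[0.475,-0.14,0,0,0,0]]]}}

```text
clock: 11.48
eef_pos: [552.7, 42.0, 291.9]
tcp_rot: [3.14, -0.001, 1.345]
contact_force: [1.8, 1.0, -1.1]
opening: 0.518
```

```bash
python3 -c "
from h import *
plan((540,275,290))"
```

```text
(540, 275, 290) [ 0.5607 -0.1614  0.0047] [ 0.0017 -0.0005 -0.0059]
t 11.48 tcp [552.7  42.  291.9] [ 3.140e+00 -1.000e-03  1.345e+00] F [ 1.8  1.  -1.1] open 0.518
```

>>> {"op": "carry_out", "data": {"increments": [[[0.095,-0.028,0,0,0,0],[0.19,-0.056,0,0,0,0],[0.285,-0.084,0,0,0,0],[0.38,-0.112,0,0,0,0],[0.46,-0.135,0,0,0,0]]]}}

```text
clock: 11.9
eef_pos: [541.1, 234.2, 291.9]
tcp_rot: [3.14, -0.001, 1.346]
contact_force: [1.5, -0.3, -2.2]
opening: 0.521
```

>>> {"op": "carry_out", "data": {"increments": [[[0.06,-0.017,0,0,0,0],[0.085,-0.022,0,0,0,0],[0.085,-0.022,0,0,0,0],[0.085,-0.022,0,0,0,0],[0.085,-0.022,0,0,0,0]]]}}

```text
clock: 12.32
eef_pos: [540.7, 265.6, 291.1]
tcp_rot: [3.141, 0.0, 1.345]
contact_force: [-0.4, 0.4, -1.8]
opening: 0.521
```

```bash
python3 -c "
from h import *
plan((540,275,290),(540,275,230),(540,275,150))"
```

```text
(540, 275, 290) [ 0.0226 -0.007   0.0027] [ 0.0002  0.0005 -0.0061]
(540, 275, 230) [ 0.0227 -0.007   0.1527] [ 0.0002  0.0005 -0.0061]
(540, 275, 150) [ 0.0228 -0.007   0.3527] [ 0.0002  0.0005 -0.0061]
t 12.32 tcp [540.7 265.6 291.1] [3.141 0.    1.345] F [-0.4  0.4 -1.8] open 0.521
```

>>> {"op": "carry_out", "data": {"increments": [[[0.022,-0.007,0,0,0,0],[0.022,-0.007,0.06,0,0,0],[0.022,-0.007,0.14,0,0,0],[0.022,-0.007,0.14,0,0,0],[0.022,-0.007,0.14,0,0,0]]]}}

```text
clock: 12.73
eef_pos: [539.0, 274.9, 233.9]
tcp_rot: [-3.139, 0.002, 1.344]
contact_force: [0.6, 0.2, -1.2]
opening: 0.518
```

>>> {"op": "carry_out", "data": {"increments": [[[0,0,0,0,0,0],[0,0,0,0,0,0]]]}}

```text
clock: 12.9
eef_pos: [541.0, 276.2, 236.8]
tcp_rot: [3.14, -0.002, 1.345]
contact_force: [-0.2, -0.7, -2.8]
opening: 0.521
```

```bash
python3 -c "
from h import *
plan((540,275,150))
f=optics.grab_frame('side');
cv2.imwrite('pics/s6.png',cv2.resize(f['img'][60:240,200:400,::-1],None,fx=3,fy=3))"
```

```text
(540, 275, 150) [-0.0038 -0.0021  0.2171] [ 0.002  -0.0017 -0.0061]
t 12.9 tcp [541.  276.2 236.8] [ 3.140e+00 -2.000e-03  1.345e+00] F [-0.2 -0.7 -2.8] open 0.521
```

View pics/s6.png

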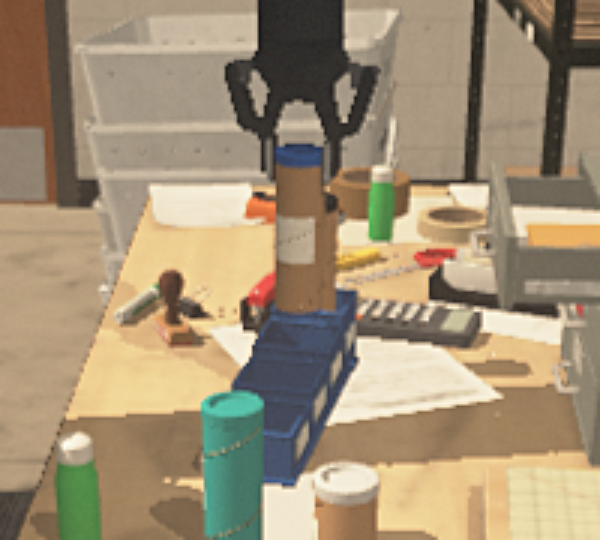

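Blue hangs above pocket 3, in front of black. I'll lower it in two steps.

>>> {"op": "carry_out", "data": {"increments": [[[-0.003,-0.002,0.04,0,0,0],[-0.003,-0.002,0.09,0,0,0],[-0.003,-0.002,0.14,0,0,0],[-0.003,-0.002,0.17,0,0,0],[-0.003,-0.002,0.17,0,0,0]]]}}

```text
clock: 13.37
eef_pos: [537.9, 274.4, 165.2]
tcp_rot: [-3.139, 0.002, 1.345]
contact_force: [-1.2, 0.1, -3.2]
opening: 0.523
```

>>> {"op": "carry_out", "data": {"increments": [[[0,0,0,0,0,0],[0,0,0,0,0,0]]]}}

```text
clock: 13.53
eef_pos: [539.7, 275.3, 168.3]
tcp_rot: [3.14, -0.001, 1.345]
contact_force: [-0.4, -0.2, -2.4]
opening: 0.52
```

>>> {"op": "carry_out", "data": {"increments": [[[0,0,0.02,0,0,0],[0,0,0.043,0,0,0],[0,0,0.043,0,0,0],[0,0,0.043,0,0,0]]]}}

```text
clock: 13.87
eef_pos: [538.6, 275.0, 149.2]
tcp_rot: [-3.141, 0.0, 1.345]
contact_force: [0.6, 0.4, -1.8]
opening: 0.523
```

>>> {"op": "carry_out", "data": {"increments": [[[0,0,0,0,0,0],[0,0,0,0,0,0],[0,0,0,0,0,0],[0,0,0,0,0,0],[0,0,0,0,0,0]]], "hand": 0}}

```text
clock: 14.28
eef_pos: [539.0, 275.0, 149.8]
tcp_rot: [3.141, -0.0, 1.345]
contact_force: [-0.0, -1.0, -0.3]
opening: 0.996
```

>>> {"op": "carry_out", "data": {"increments": [[[0,0,-0.05,0,0,0],[0,0,-0.14,0,0,0],[0,0,-0.24,0,0,0],[0,0,-0.24,0,0,0]]]}}

```text
clock: 14.62
eef_pos: [542.2, 276.6, 253.4]
tcp_rot: [3.133, -0.007, 1.345]
contact_force: [0.9, 1.0, 0.7]
opening: 0.997
```

```bash
python3 -c "
from h import *
plan((469.5,-246,245))
f=optics.grab_frame('side');
cv2.imwrite('pics/s7.png',cv2.resize(f['img'][60:240,200:400,::-1],None,fx=3,fy=3))"
```

```text
(469.5, -246, 245) [-1.3141  0.1151  0.0128] [ 0.0081 -0.0067 -0.0056]
t 14.62 tcp [542.2 276.6 253.4] [ 3.133 -0.007  1.345] F [0.9 1.  0.7] open 0.997
```

View pics/s7.png

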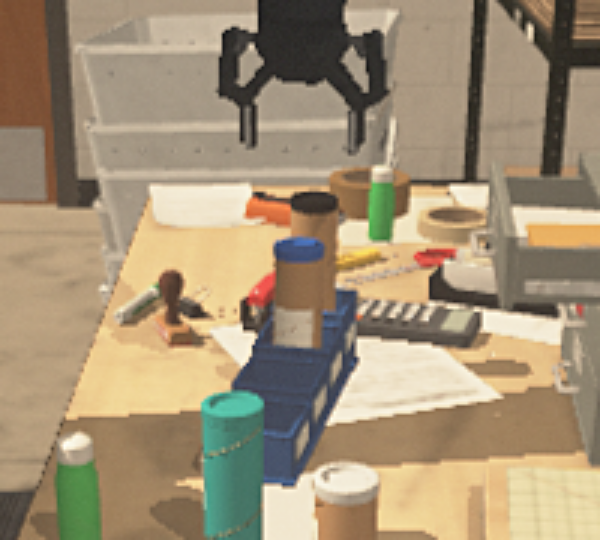

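Blue is in pocket 3. Next is red.

>>> {"op": "carry_out", "data": {"increments": [[[-0.98,0.09,0,0,0,0],[-0.98,0.09,0,0,0,0],[-0.98,0.09,0,0,0,0],[-0.98,0.09,0,0,0,0],[-0.98,0.09,0,0,0,0]]]}}

```text
clock: 15.08
eef_pos: [509.9, 66.8, 244.9]
tcp_rot: [-3.141, 0.0, 1.346]
contact_force: [0.6, -0.8, 0.3]
opening: 1.0
```

>>> {"op": "carry_out", "data": {"increments": [[[-0.79,0.073,0,0,0,0],[-0.79,0.073,0,0,0,0],[-0.79,0.073,0,0,0,0],[-0.79,0.073,0,0,0,0],[-0.79,0.073,0,0,0,0]]]}}

```text
clock: 15.5
eef_pos: [482.2, -139.8, 245.1]
tcp_rot: [-3.141, -0.0, 1.345]
contact_force: [1.6, -0.6, 0.2]
opening: 1.001
```

>>> {"op": "carry_out", "data": {"increments": [[[-0.1,0.01,0,0,0,0],[-0.2,0.02,0,0,0,0],[-0.26,0.025,0,0,0,0],[-0.26,0.025,0,0,0,0],[-0.26,0.025,0,0,0,0]]]}}

```text
clock: 15.92
eef_pos: [469.0, -242.6, 244.8]
tcp_rot: [-3.14, -0.0, 1.342]
contact_force: [-0.5, 1.3, -0.7]
opening: 0.997
```

```bash
python3 -c "
from h import *
plan((469.5,-246,245),(469.5,-246,113))
f=optics.grab_frame('side');cv2.imwrite('pics/s8.png',f['img'][:,:,::-1])"
```

```text
(469.5, -246, 245) [-0.008   0.0033 -0.0006] [-0.0012 -0.0004 -0.0083]
(469.5, -246, 113) [-0.0081  0.0037  0.3294] [-0.0012 -0.0004 -0.0083]
t 15.92 tcp [ 469.  -242.6  244.8] [-3.14  -0.     1.342] F [-0.5  1.3 -0.7] open 0.997
```

View pics/s8.png

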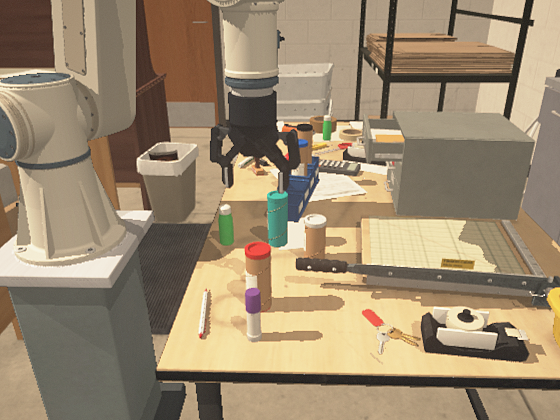

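The gripper is centred on red (257,250): its fingertips are at (227,185) and (283,190). I'll descend, close and lift.

>>> {"op": "carry_out", "data": {"increments": [[[-0.005,0.002,0.09,0,0,0],[-0.008,0.003,0.18,0,0,0],[-0.008,0.003,0.27,0,0,0],[-0.008,0.003,0.33,0,0,0],[-0.008,0.003,0.33,0,0,0]]]}}

```text
clock: 16.38
eef_pos: [467.3, -241.9, 109.0]
tcp_rot: [-3.133, -0.002, 1.347]
contact_force: [0.6, 1.0, -0.5]
opening: 0.995
```

>>> {"op": "carry_out", "data": {"increments": [[[0,0,0,0,0,0],[0,0,0,0,0,0],[0,0,0,0,0,0],[0,0,0,0,0,0],[0,0,0,0,0,0]]], "hand": 1, "squeeze": 60}}

```text
clock: 16.8
eef_pos: [471.3, -245.4, 115.9]
tcp_rot: [3.139, 0.001, 1.345]
contact_force: [-1.0, 1.1, 7.9]
opening: 0.521
```

>>> {"op": "carry_out", "data": {"increments": [[[0,0,0,0,0,0],[0,0,0,0,0,0]]]}}

```text
clock: 16.97
eef_pos: [471.2, -245.5, 115.9]
tcp_rot: [3.138, 0.001, 1.345]
contact_force: [-1.7, 0.9, 6.7]
opening: 0.522
```

>>> {"op": "carry_out", "data": {"increments": [[[0,0,-0.08,0,0,0],[0,0,-0.18,0,0,0],[0,0,-0.28,0,0,0],[0,0,-0.38,0,0,0],[0,0,-0.38,0,0,0]]]}}

```text
clock: 17.38
eef_pos: [473.8, -246.8, 275.0]
tcp_rot: [3.128, 0.004, 1.345]
contact_force: [1.0, -0.8, -1.0]
opening: 0.523
```

>>> {"op": "carry_out", "data": {"increments": [[[0.05,-0.005,0,0,0,0],[0.14,-0.015,0,0,0,0],[0.24,-0.026,0,0,0,0],[0.34,-0.037,0,0,0,0],[0.44,-0.048,0,0,0,0]]]}}

```text
clock: 17.8
eef_pos: [490.9, -67.6, 266.9]
tcp_rot: [3.139, -0.0, 1.344]
contact_force: [1.5, -0.8, -2.0]
opening: 0.523
```

>>> {"op": "carry_out", "data": {"increments": [[[0.1,-0.011,0,0,0,0],[0.2,-0.022,0,0,0,0],[0.3,-0.033,0,0,0,0],[0.4,-0.044,0,0,0,0],[0.5,-0.054,0,0,0,0]]]}}

```text
clock: 18.22
eef_pos: [514.5, 132.7, 267.0]
tcp_rot: [3.14, -0.001, 1.345]
contact_force: [0.4, -0.5, -2.6]
opening: 0.524
```

>>> {"op": "carry_out", "data": {"increments": [[[0.1,-0.011,0,0,0,0],[0.18,-0.019,0,0,0,0],[0.19,-0.02,0,0,0,0],[0.19,-0.02,0,0,0,0],[0.19,-0.02,0,0,0,0]]]}}

```text
clock: 18.63
eef_pos: [523.5, 206.2, 266.1]
tcp_rot: [3.141, 0.0, 1.346]
contact_force: [0.1, -0.2, -0.3]
opening: 0.519
```

```bash
python3 -c "
from h import *
plan((524.2,204.9,266),(524.2,204.9,205))"
```

```text
(524.2, 204.9, 266) [-0.0029  0.0025  0.0004] [ 0.0005  0.0002 -0.0046]
(524.2, 204.9, 205) [-0.0028  0.0024  0.1529] [ 0.0005  0.0002 -0.0046]
t 18.63 tcp [523.5 206.2 266.1] [3.141 0.    1.346] F [ 0.1 -0.2 -0.3] open 0.519
```

>>> {"op": "carry_out", "data": {"increments": [[[-0.003,0.002,0.06,0,0,0],[-0.003,0.002,0.13,0,0,0],[-0.003,0.002,0.17,0,0,0],[-0.003,0.002,0.17,0,0,0],[-0.003,0.002,0.17,0,0,0]]]}}

```text
clock: 19.05
eef_pos: [523.9, 203.6, 197.7]
tcp_rot: [-3.14, 0.001, 1.344]
contact_force: [-0.5, 0.3, -1.5]
opening: 0.523
```

>>> {"op": "carry_out", "data": {"increments": [[[0,0,0,0,0,0],[0,0,0,0,0,0]]]}}

```text
clock: 19.22
eef_pos: [525.3, 204.9, 199.4]
tcp_rot: [3.139, -0.001, 1.344]
contact_force: [-0.3, 0.3, -1.5]
opening: 0.521
```

```bash
python3 -c "
from h import *
plan((524.2,204.9,125))
f=optics.grab_frame('side');
cv2.imwrite('pics/s9.png',cv2.resize(f['img'][60:240,200:400,::-1],None,fx=3,fy=3))"
```

```text
(524.2, 204.9, 125) [-0.0008 -0.003   0.186 ] [ 0.0021 -0.0014 -0.0063]
t 19.22 tcp [525.3 204.9 199.4] [ 3.139e+00 -1.000e-03  1.344e+00] F [-0.3  0.3 -1.5] open 0.521
```

View pics/s9.png

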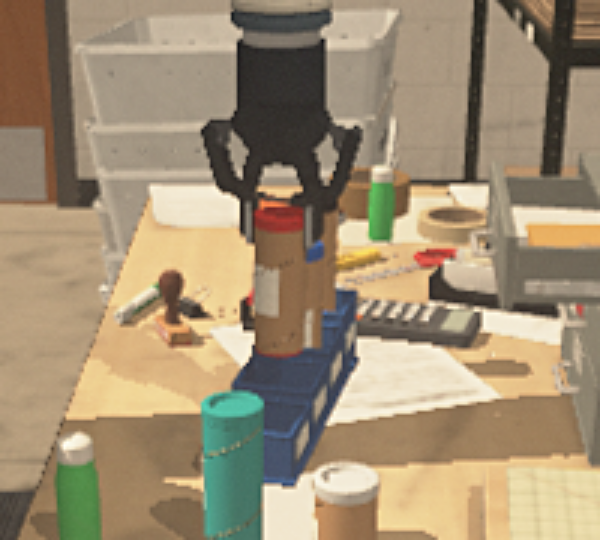

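Red hangs above pocket 2. I'll lower and release it.

>>> {"op": "carry_out", "data": {"increments": [[[0,-0.002,0.04,0,0,0],[0,-0.002,0.08,0,0,0],[0,-0.002,0.12,0,0,0],[0,-0.002,0.14,0,0,0],[0,-0.002,0.14,0,0,0]]]}}

```text
clock: 19.68
eef_pos: [522.8, 205.0, 140.7]
tcp_rot: [-3.14, 0.001, 1.345]
contact_force: [0.1, 0.4, -2.0]
opening: 0.526
```

>>> {"op": "carry_out", "data": {"increments": [[[0,0,0,0,0,0],[0,0,0,0,0,0]]]}}

```text
clock: 19.85
eef_pos: [524.2, 205.5, 142.8]
tcp_rot: [3.14, -0.001, 1.345]
contact_force: [0.5, 0.1, -0.1]
opening: 0.522
```

>>> {"op": "carry_out", "data": {"increments": [[[0,0,0.02,0,0,0],[0,0,0.043,0,0,0],[0,0,0.043,0,0,0],[0,0,0.043,0,0,0]]]}}

```text
clock: 20.18
eef_pos: [523.1, 205.2, 123.8]
tcp_rot: [-3.141, 0.001, 1.345]
contact_force: [-0.4, -0.9, -1.6]
opening: 0.523
```

>>> {"op": "carry_out", "data": {"increments": [[[0,0,0,0,0,0],[0,0,0,0,0,0],[0,0,0,0,0,0],[0,0,0,0,0,0],[0,0,0,0,0,0]]], "hand": 0}}

```text
clock: 20.6
eef_pos: [523.6, 205.3, 124.6]
tcp_rot: [3.141, -0.0, 1.345]
contact_force: [0.5, -0.4, -0.2]
opening: 0.998
```

>>> {"op": "carry_out", "data": {"increments": [[[0,0,-0.05,0,0,0],[0,0,-0.14,0,0,0],[0,0,-0.24,0,0,0],[0,0,-0.26,0,0,0],[0,0,-0.26,0,0,0]]]}}

```text
clock: 21.02
eef_pos: [525.5, 206.0, 232.1]
tcp_rot: [3.136, -0.004, 1.345]
contact_force: [0.6, 0.9, 0.0]
opening: 0.999
```

```bash
python3 -c "
from h import *
plan((576,-80.5,225))
f=optics.grab_frame('side');
cv2.imwrite('pics/s10.png',cv2.resize(f['img'][60:240,200:400,::-1],None,fx=3,fy=3))"
```

```text
(576, -80.5, 225) [-0.67    0.2833  0.0169] [ 0.0053 -0.0036 -0.0056]
t 21.02 tcp [525.5 206.  232.1] [ 3.136 -0.004  1.345] F [0.6 0.9 0. ] open 0.999
```

View pics/s10.png

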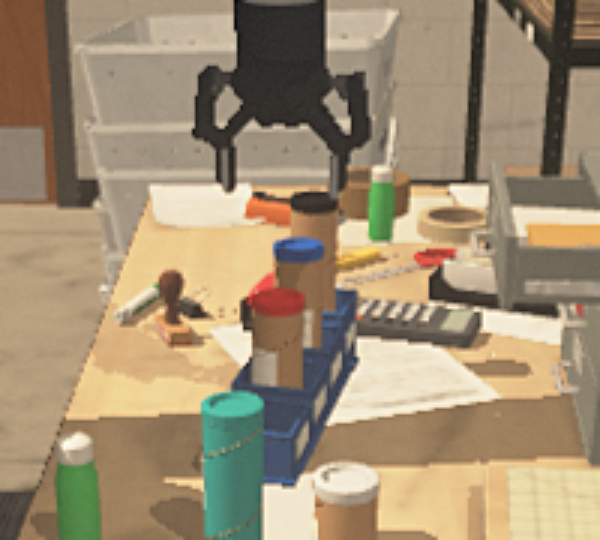

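Red is in pocket 2. Next is white.

>>> {"op": "carry_out", "data": {"increments": [[[-0.668,0.287,0,0,0,0],[-0.668,0.287,0,0,0,0],[-0.668,0.287,0,0,0,0],[-0.668,0.287,0,0,0,0],[-0.668,0.287,0,0,0,0]]]}}

```text
clock: 21.48
eef_pos: [559.8, -1.5, 226.6]
tcp_rot: [-3.139, 0.001, 1.346]
contact_force: [-0.2, 0.5, -0.1]
opening: 0.997
```

```bash
python3 -c "
from h import *
plan((576,-80.5,225))"
```

```text
(576, -80.5, 225) [-0.1836  0.0836  0.0038] [-0.0025  0.0005 -0.005 ]
t 21.48 tcp [559.8  -1.5 226.6] [-3.139e+00  1.000e-03  1.346e+00] F [-0.2  0.5 -0.1] open 0.997
```

>>> {"op": "carry_out", "data": {"increments": [[[-0.09,0.042,0,0,0,0],[-0.183,0.083,0,0,0,0],[-0.183,0.083,0,0,0,0],[-0.183,0.083,0,0,0,0],[-0.183,0.083,0,0,0,0]]]}}

```text
clock: 21.9
eef_pos: [575.8, -78.3, 226.8]
tcp_rot: [-3.139, -0.0, 1.344]
contact_force: [0.0, -0.8, -0.3]
opening: 1.002
```

```bash
python3 -c "
from h import *
plan((576,-80.5,225),(576,-80.5,88))
f=optics.grab_frame('side');cv2.imwrite('pics/s11.png',f['img'][:,:,::-1])"
```

```text
(576, -80.5, 225) [-0.0053  0.0018  0.0045] [-0.0028 -0.0002 -0.0066]
(576, -80.5, 88) [-0.0054  0.0028  0.347 ] [-0.0028 -0.0002 -0.0066]
t 21.9 tcp [575.8 -78.3 226.8] [-3.139 -0.     1.344] F [ 0.  -0.8 -0.3] open 1.002
```

View pics/s11.png

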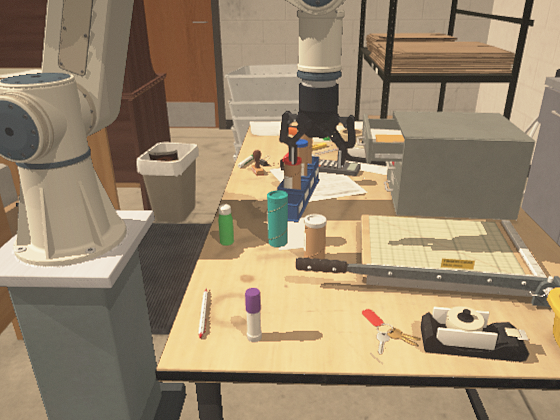

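```bash
python3 -c "
from h import *
P=cloud(optics.grab_frame('side')).reshape(-1,3)
for x in range(600,681,10):
  q=P[(abs(P[:,0]-x)<5)&(P[:,1]>-150)&(P[:,1]<-40)&(P[:,2]<100)];print(x,len(q),q[:,2].max().round() if len(q) else '')
plan((576,-80.5,88))"
```

```text
600 106 98.0
610 67 1.0
620 64 1.0
630 67 1.0
640 72 1.0
650 85 1.0
660 77 1.0
670 78 27.0
680 121 27.0
(576, -80.5, 88) [-0.0081  0.0022  0.3489] [-0.0017 -0.0002 -0.0046]
t 22.0 tcp [576.1 -77.2 227.5] [-3.14  -0.     1.346] F [-0. -0. -0.] open 0.997
```

Clear. I'll descend, close and lift.

>>> {"op": "carry_out", "data": {"increments": [[[-0.005,0.001,0.09,0,0,0],[-0.008,0.002,0.19,0,0,0],[-0.008,0.002,0.28,0,0,0],[-0.008,0.002,0.348,0,0,0],[-0.008,0.002,0.348,0,0,0]]]}}

```text
clock: 22.42
eef_pos: [572.8, -79.7, 84.0]
tcp_rot: [-3.132, 0.001, 1.347]
contact_force: [-1.6, 0.7, 0.1]
opening: 1.002
```

>>> {"op": "carry_out", "data": {"increments": [[[0,0,0,0,0,0],[0,0,0,0,0,0],[0,0,0,0,0,0],[0,0,0,0,0,0],[0,0,0,0,0,0]]], "hand": 1, "squeeze": 60}}

```text
clock: 22.83
eef_pos: [578.1, -81.7, 91.7]
tcp_rot: [3.138, -0.0, 1.345]
contact_force: [-1.2, 1.1, 7.1]
opening: 0.523
```

>>> {"op": "carry_out", "data": {"increments": [[[0,0,0,0,0,0],[0,0,0,0,0,0]]]}}

```text
clock: 23.0
eef_pos: [578.1, -81.7, 91.7]
tcp_rot: [3.138, -0.001, 1.345]
contact_force: [-1.1, 2.0, 6.1]
opening: 0.52
```

>>> {"op": "carry_out", "data": {"increments": [[[0,0,-0.08,0,0,0],[0,0,-0.18,0,0,0],[0,0,-0.28,0,0,0],[0,0,-0.38,0,0,0],[0,0,-0.38,0,0,0]]]}}

```text
clock: 23.42
eef_pos: [581.1, -82.4, 251.3]
tcp_rot: [3.127, -0.001, 1.345]
contact_force: [1.8, -1.3, -1.5]
opening: 0.521
```

>>> {"op": "carry_out", "data": {"increments": [[[0.05,-0.03,0,0,0,0],[0.13,-0.077,0,0,0,0],[0.21,-0.125,0,0,0,0],[0.29,-0.172,0,0,0,0],[0.37,-0.219,0,0,0,0]]]}}

```text
clock: 23.83
eef_pos: [524.1, 83.4, 242.7]
tcp_rot: [3.139, -0.001, 1.344]
contact_force: [0.9, 0.2, -1.9]
opening: 0.516
```

>>> {"op": "carry_out", "data": {"increments": [[[0.07,-0.04,0,0,0,0],[0.115,-0.068,0,0,0,0],[0.115,-0.068,0,0,0,0],[0.115,-0.068,0,0,0,0],[0.115,-0.068,0,0,0,0]]]}}

```text
clock: 24.25
eef_pos: [508.7, 132.7, 242.1]
tcp_rot: [3.14, -0.0, 1.346]
contact_force: [0.9, -0.3, -1.1]
opening: 0.523
```

```bash
python3 -c "
from h import *
plan((508.5,134.6,165))"
```

```text
(508.5, 134.6, 165) [ 0.0044 -0.0019  0.1927] [ 0.0015 -0.0004 -0.0051]
t 24.25 tcp [508.7 132.7 242.1] [ 3.14  -0.     1.346] F [ 0.9 -0.3 -1.1] open 0.523
```

>>> {"op": "carry_out", "data": {"increments": [[[0.004,-0.002,0.06,0,0,0],[0.004,-0.002,0.13,0,0,0],[0.004,-0.002,0.19,0,0,0],[0.004,-0.002,0.19,0,0,0],[0.004,-0.002,0.19,0,0,0]]]}}

```text
clock: 24.67
eef_pos: [507.7, 133.6, 164.9]
tcp_rot: [-3.14, 0.001, 1.344]
contact_force: [0.9, -0.4, -1.2]
opening: 0.524
```

>>> {"op": "carry_out", "data": {"increments": [[[0,0,0,0,0,0],[0,0,0,0,0,0]]]}}

```text
clock: 24.83
eef_pos: [509.3, 134.6, 167.0]
tcp_rot: [3.139, -0.001, 1.344]
contact_force: [-0.1, -0.5, -1.5]
opening: 0.52
```

```bash
python3 -c "
from h import *
plan((508.5,134.6,101))
f=optics.grab_frame('side');
cv2.imwrite('pics/s12.png',cv2.resize(f['img'][60:240,200:400,::-1],None,fx=3,fy=3))"
```

```text
(508.5, 134.6, 101) [-0.0007 -0.0022  0.165 ] [ 0.0023 -0.0012 -0.0062]
t 24.83 tcp [509.3 134.6 167. ] [ 3.139e+00 -1.000e-03  1.344e+00] F [-0.1 -0.5 -1.5] open 0.52
```

View pics/s12.png

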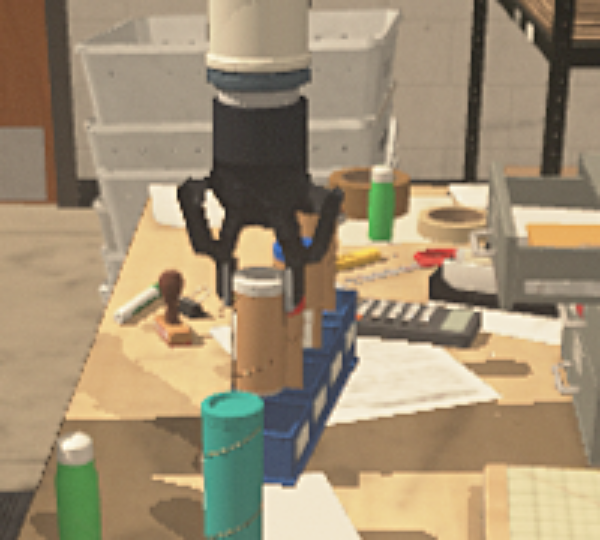

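White is above pocket 1. I'll lower it.

>>> {"op": "carry_out", "data": {"increments": [[[0,-0.002,0.04,0,0,0],[0,-0.002,0.08,0,0,0],[0,-0.002,0.12,0,0,0],[0,-0.002,0.12,0,0,0],[0,-0.002,0.12,0,0,0]]]}}

```text
clock: 25.3
eef_pos: [507.3, 134.9, 117.8]
tcp_rot: [-3.141, 0.0, 1.345]
contact_force: [1.0, -0.3, -0.9]
opening: 0.523
```

>>> {"op": "carry_out", "data": {"increments": [[[0,0,0,0,0,0],[0,0,0,0,0,0]]]}}

```text
clock: 25.47
eef_pos: [508.1, 135.2, 118.7]
tcp_rot: [3.14, -0.001, 1.345]
contact_force: [0.1, -0.6, -1.0]
opening: 0.524
```

>>> {"op": "carry_out", "data": {"increments": [[[0,0,0.02,0,0,0],[0,0,0.044,0,0,0],[0,0,0.044,0,0,0],[0,0,0.044,0,0,0]]]}}

```text
clock: 25.8
eef_pos: [506.9, 134.9, 99.0]
tcp_rot: [-3.141, 0.0, 1.345]
contact_force: [0.4, -0.0, -1.0]
opening: 0.521
```

>>> {"op": "carry_out", "data": {"increments": [[[0,0,0,0,0,0],[0,0,0,0,0,0],[0,0,0,0,0,0],[0,0,0,0,0,0],[0,0,0,0,0,0]]], "hand": 0}}

```text
clock: 26.22
eef_pos: [507.2, 134.9, 99.7]
tcp_rot: [3.141, -0.0, 1.345]
contact_force: [-0.9, 1.0, 0.1]
opening: 1.001
```

>>> {"op": "carry_out", "data": {"increments": [[[0,0,-0.05,0,0,0],[0,0,-0.14,0,0,0],[0,0,-0.24,0,0,0],[0,0,-0.34,0,0,0],[0,0,-0.34,0,0,0]]]}}

```text
clock: 26.63
eef_pos: [510.9, 135.9, 243.3]
tcp_rot: [3.132, -0.005, 1.345]
contact_force: [2.1, 0.7, 0.5]
opening: 1.002
```

>>> {"op": "carry_out", "data": {"increments": [[[-0.09,0,-0.02,0,0,0],[-0.18,0,-0.04,0,0,0],[-0.28,0,-0.06,0,0,0],[-0.37,0,-0.08,0,0,0],[-0.46,0,-0.1,0,0,0]]]}}

```text
clock: 27.05
eef_pos: [465.2, -45.9, 276.2]
tcp_rot: [3.141, 0.0, 1.346]
contact_force: [1.2, -0.8, 0.3]
opening: 1.001
```

>>> {"op": "carry_out", "data": {"increments": [[[-0.09,-0.04,0,0,0,0],[-0.18,-0.08,0,0,0,0],[-0.25,-0.1,0,0,0,0],[-0.25,-0.1,0,0,0,0],[-0.25,-0.1,0,0,0,0]]]}}

```text
clock: 27.47
eef_pos: [404.1, -134.0, 275.9]
tcp_rot: [3.141, -0.0, 1.342]
contact_force: [0.9, 0.2, 1.3]
opening: 1.002
```

```bash
python3 - <<'E'
from h import *
T={}
for n in ("top","side"):
    f=optics.grab_frame(n); T[n]=cloud(f)
    cv2.imwrite(f'pics/{n}13.png',f['img'][:,:,::-1])
    if n=="side": cv2.imwrite('pics/s13c.png',cv2.resize(f['img'][60:240,200:400,::-1],None,fx=3,fy=3))
g={"white":(508.5,134.6,108),"red":(524.2,204.9,133),"blue":(540,275,158),"black":(555.7,345.3,183),"turq":(493,-9,125),"glue":(468,-334,96),"moist":(371,-9,95)}
for k,(x,y,h) in g.items():
  for n in T:
    X=T[n].reshape(-1,3); d=np.hypot(X[:,0]-x,X[:,1]-y)
    Q=X[(d<32)&(abs(X[:,2]-h)<9)]
    if len(Q)<5: print(k,n,len(Q)); continue
    c,rad=cv2.minEnclosingCircle(Q[:,:2].astype(np.float32))
    print(k,n,len(Q),"top",np.percentile(Q[:,2],95).round(1),"circ",np.round(c,1),round(rad,1),"off",np.round(np.array(c)-[x,y],1))
plan((500,0,250))
E
```

```text
white top 317 top 110.7 circ [506.  137.3] 23.3 off [-2.5  2.7]
white side 135 top 106.5 circ [507.  133.2] 25.5 off [-1.5 -1.4]
red top 342 top 135.2 circ [522.2 205.1] 23.6 off [-2.   0.2]
red side 121 top 131.5 circ [522.6 201.1] 25.1 off [-1.6 -3.8]
blue top 363 top 160.5 circ [540.  276.6] 24.0 off [0.  1.6]
blue side 103 top 155.9 circ [541.  273.6] 26.8 off [ 1.  -1.4]
black top 384 top 185.2 circ [554.6 348.2] 24.3 off [-1.1  2.9]
black side 90 top 180.7 circ [555.7 342.7] 25.5 off [ 0.  -2.6]
turq top 332 top 127.4 circ [492.5  -9.2] 23.5 off [-0.5 -0.2]
turq side 192 top 123.1 circ [492.9 -12.8] 24.1 off [-0.1 -3.8]
glue top 9 top 97.0 circ [ 474.5 -332.6] 8.6 off [6.5 1.4]
glue side 150 top 94.6 circ [ 468.2 -336.7] 13.1 off [ 0.2 -2.7]
moist top 109 top 98.7 circ [372.6 -10. ] 13.4 off [ 1.6 -1. ]
moist side 68 top 93.7 circ [375.2 -15.9] 13.7 off [ 4.2 -6.9]
(500, 0, 250) [0.3766 0.157  0.0647] [ 0.0005 -0.0003 -0.0062]
t 27.57 tcp [ 405.  -132.7  275.8] [ 3.141 -0.     1.345] F [-0.1  0.4  1. ] open 1.0
```

View pics/side13.png

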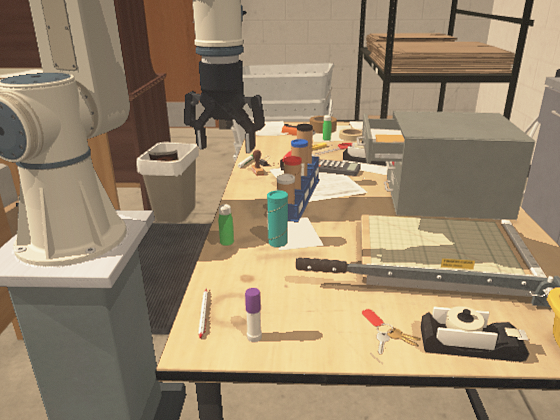

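View pics/top13.png

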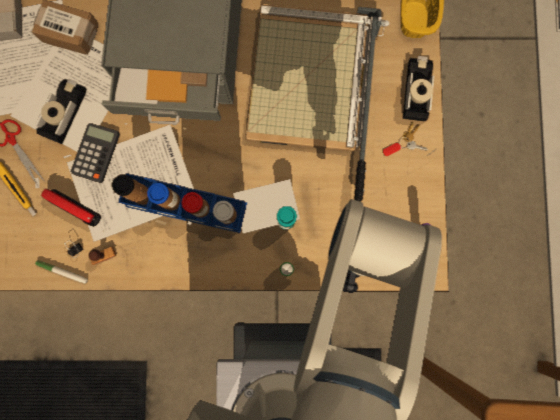

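All four tubes are upright in a row on the stand (top view: black (123,187), blue (159,195), red (193,204), white (223,211)). Their tops are at about 183, 158, 133 and 108 mm, as they should be when standing on the pocket floors. The bystanders haven't moved and the arm is clear, so I'll hand in.

>>> {"op": "carry_out", "data": {"increments": [[[0,0,0,0,0,0],[0,0,0,0,0,0],[0,0,0,0,0,0]]]}}

```text
clock: 27.82
eef_pos: [405.1, -132.2, 275.6]
tcp_rot: [-3.141, -0.0, 1.347]
contact_force: [0.1, -0.2, -0.6]
opening: 1.0
```

```bash
python3 -c "
from rig import r
print(r.sign_off())"
```

```text
the job is handed in; nothing more can be done
None
```

All four mailing tubes are racked in order: white in pocket 1, red in 2, blue in 3 and black in 4. I handed the job in at about 28 s, with the gripper open and clear of everything.

- **Fit in the pockets:** in the last pictures the caps are within about 4 mm of the pocket centres. Their tops average 108.6, 133.3, 158.2 and 183 mm, against 108, 133, 158 and 183 mm expected for tubes on the pocket floors. All four look upright.
- **Bystanders:** the glue stick, the moistener and the turquoise look-alike are still standing. They read within a few mm of their first measured places.
- **Readings that disagreed:** the two cameras differ by about 4–5 mm in height and about 3–6 mm in y, so I averaged them. The last top-view reading of the glue stick was unreliable (only 9 points, arm partly in the way), so I relied on the side view for it.
- **Verdict:** the hand-in reports no result, so success rests on these checks.

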